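# Find the loose thumbscrew on the port block and hold its cover open

### The arm

A 6-joint arm with a two-finger parallel gripper is mounted at the origin on a cart in front of the work surface, level with it; the furniture and walls round the work are solid. World frame = base frame: x ahead of the robot, y to its left, z up, the work surface at z = 0. Lengths are in m, angles in rad, forces in N, time in s.
With the tool pointing down it reaches from about 0.35 to 0.975 m from the base axis. Payload 4.9 kg.
Tool frame: the origin (TCP) lies on the front face of the gripper's body, between the roots of the fingers; the fingertips stand ctrl.tip_extent ahead of it and the grasp point (between the pads) lies 54 mm ahead of it (ctrl.tip_extent is the distance from the TCP to the fingertips, in m); z points along the fingers, y is the line along which they close (so a half turn about z gives the same grasp; the last joint's range is limited). The gripper opens to 85 mm and grips with 20 to 120 N. Pads are 22 mm wide; open, the fingers measure 114 mm over their backs; the gripper's body (76 mm by 85 mm) begins 54 mm behind the grasp point. The pads swing forward as they close: fully open they stand 13 mm farther back than shut.
Start: joints at [1.07, 0.053, 1.613, -0, 1.476, -0.119], TCP at [0.233, 0.58, 0.304] pointing down, gripper open.
Joint ranges: [-3.01, 3.01], [-1.01, 2.22], [0.06, 2.58], [-1.02, 4.17], [0.09, 2.62], [-3.14, 3.14]. Speed limits (rad/s): [2.57, 2.57, 3.14, 3.14, 3.14, 3.14].

### API

Orientations are given as a rotation vector (axis times angle).
In Python, from station import ctrl gives the robot as it stands.
- The arm moves only by the tool apply_moves, never from a script. Its argument "rows" is one flat list of numbers, 6 for each row, row after row: the shift along the tool's x, y, z normalised to -1 to 1, where 1 is 0.6 m, then the turn, a rotation vector about the tool's x, y, z normalised to -1 to 1, where 1 is 90 degrees. A call has 1 to 20 rows; each row is the pose to reach, as a shift and turn from the pose commanded when the call began, along the tool's axes at that moment; what a row does not reach only later rows make up. A row lasts 1/10 s, in which the tool goes at most 50 mm and 8.59 degrees, less where a joint would pass 70% of its speed; a pose out of reach is approached as far as the arm can. A call with a number of a shift or a turn outside -1 to 1 is refused whole. A call with a gripper value outside its range is refused whole. "grip" is the opening, from 0 (shut) to 1 (fully open), set as the call begins (left out, the last holds). The fingers move at their own pace and stop on an object; "grip_force" is the grip in N (left out, the last holds). Time passes only in rows, so rows that repeat a pose let the fingers close. It gives the time, the measured TCP pose, the force, the opening and the grip force at its end, in the units of the state.
- ctrl.get_obs(): the state, without advancing time (a new reading comes with each control period).
- ctrl.get_image(name): name is "scene" or "top" or "wrist"; returns (picture, depth): 400x640x3 uint8, blue, green, red; 400x640 float32, m along the optical axis (not along the pixel's ray), 0 where there is no reading.
- ctrl.camera_model(name): a dict with "mtx" (3x3 intrinsics, pixels), "R" (3x3) and "t" (3): a world point X has camera coordinates R X + t; the wrist camera has in their place "tool_from_camera" (4x4, takes a point from camera to tool coordinates, whose origin is the TCP and whose axes are the flange's). Camera axes: x right, y down, z forward; pixel columns grow to the right and rows downward; lengths in m; the calibration is good to about 2 mm. The wrist camera is an equidistant fisheye: a pixel r from the principal point sees the ray r / f radians off the axis. A picture is of the moment at which its call begins: read the wrist's pose just before it. camera_model takes no time and is no camera call.
- ctrl.finish_job(): hands the job in; it is judged then, once.
The state is a dict: "t": time; "q": joint angles; "dq": joint speeds; "effort": joint torques, N m; "tool_pos": TCP position; "tool_rot": TCP orientation; "contact_force": force on the tool from outside, world axes, zero at the start; "wrist_torque": the same for the moment, N m; "opening": finger opening in m; "grip_force": force on a finger pad.
Only numpy, scipy, OpenCV 4.12 (cv2) and the standard library are available. Lean on these libraries where they do the work, as an engineer would, in place of code of your own. Each camera call takes 0.05 s, during which the arm holds its last target. There are 200 camera calls.

### The job

One of the three captive thumbscrews on the port block no longer holds its cover down: tap the screw heads gently from above, one after another, until you find the one that sinks on its spring, and push that one most of the way down to be sure. Then lift that screw's cover by its front tongue and finish while still holding it open at about 60 degrees, so that a colleague can get at the port; it springs shut if let go. Leave the petri dish, vial and screwdriver beside the block where they are.

Things in the scene. Friction and masses are not known exactly. Their poses are not given: they have to be found in the camera images.
- port_block: fixed grey block, 96 (x) x 290 (y) mm, top 50 mm above the bench; origin under its centre, x from its front (tongues) to its back (hinges), z up; place and yaw (up to 17 deg) vary. Three like stations along y, 95 mm apart: left (+y), middle, right. Each has an aluminium cover plate 58 mm wide, 70 long, 8 thick, hinged at the back, held down by a thumbscrew through it
- screw_left_top (a point): centre of the top face of the left station's knurled steel thumbscrew head: 22 mm across, 14 mm high, standing 8 mm clear of the cover on a small coil spring; top about 81 mm above the bench, 26 mm in front of the block's centre line. Moves with the cover
- screw_middle_top (a point): the same point on the middle screw
- screw_right_top (a point): the same point on the right screw
- screw_left (a joint): how far the left screw is pushed into its cover, m: 0 at rest, at most 0.005. The two sound screws are rigid; the loose one sinks under 1 to 3 N up to 5 mm and springs back. All three look the same and stand equally high; which one is loose varies
- screw_middle (a joint): the same for the middle screw
- screw_right (a joint): the same for the right screw
- tongue_left (a point): place to grip the left cover's tongue: mid-thickness, mid-width, 14 mm behind its free end, about 55.5 mm above the bench when shut. The tongue is a bar 14 mm wide (along the block's y) and 8 thick; its last 41 mm stick out past the block over the bare bench. Gripped across its width it pivots between the fingers as the cover turns. Axes: x to the hinge, z up from the plate
- tongue_middle (a point): the same point on the middle cover
- tongue_right (a point): the same point on the right cover
- hinge_left (a point): centre of the left cover's hinge pin, 56 mm above the bench, 117 mm behind the grip place of its tongue; the hinge axis is the block's y axis
- hinge_middle (a point): the same for the middle cover
- hinge_right (a point): the same for the right cover
- cover_left (a joint): opening angle of the left cover, rad: 0 shut, grows as the tongue is lifted up and back, stop at 1.4. A light spring (about 1 N at the tongue) shuts it. A cover whose screw is sound cannot be opened
- cover_middle (a joint): the same for the middle cover
- cover_right (a joint): the same for the right cover
- petri_dish: clear dish, 62 mm across, 14 mm high, loose on the bench beside the block's left end; origin under its centre. Bystander
- white_vial: white-capped glass vial, 25 mm across, 54 mm high, standing loose beside the block's right end; origin under its centre. Bystander
- bench_screwdriver: yellow-handled screwdriver, 186 mm long, 21 mm thick, lying loose behind the block, roughly along it. Bystander

How it is judged:
By the outcome, as a careful person would: the job done as asked, in the order asked, and still so for the second after the job is handed in, while the arm keeps its last pose, push and grip.
It also fails if it takes over 54 s, if anything falls off the work surface, if the arm or the gripper's body presses on something with over 40 N, if the wrist force passes 120 N, or if a joint passes its speed limit or range.

## Working session

There is one attempt and no reset: what is moved stays moved. The work goes in short steps, Python scripts to look and compute and a tool call to move; the robot and the scene stay as the last step left them, time stands still between calls to the robot, and variables do not carry over. Pictures are saved under pics/ and viewed, at most 10 in all, crops included, and the job is handed in when it is done.

Besides the shell and the picture viewer there is one more tool, called after "Request:" by a JSON object that holds its "method" and its "body", one argument or row to a line. apply_moves: Moves the arm, as the interface text tells. Its arguments: {"type":"object","properties":{"rows":{"type":"array","items":{"type":"number"}},"grip":{"type":"number"},"grip_force":{"type":"number"}},"required":["rows"]}

```bash
mkdir -p pics; python3 - <<'E'
from station import ctrl
import cv2,numpy as np
o=ctrl.get_obs();print(o, ctrl.tip_extent)
for n in("top","scene"):
    im,d=ctrl.get_image(n);cv2.imwrite(f"pics/{n}0.png",im);np.save(f"pics/{n}0.npy",d)
    print(n,ctrl.camera_model(n))
print(ctrl.camera_model("wrist"))
E
```

```text
{'t': 0.0, 'q': array([ 1.07001654e+00,  5.33656292e-02,  1.61430969e+00, -4.61902580e-06,
        1.47598907e+00, -1.18975282e-01]), 'dq': array([-0.0013306 ,  0.00113651, -0.0005887 , -0.00030634, -0.00189101,
        0.00055225]), 'effort': array([ 2.00478303e-04, -3.93701041e+01, -3.70169771e+01, -8.04427441e-05,
        7.37283641e-03, -4.66688405e-06]), 'tool_pos': array([0.2326275 , 0.57957973, 0.30264805]), 'tool_rot': array([-0.59598096, -3.08390336,  0.00310086]), 'contact_force': array([ 0.00998623, -0.03371838, -0.42720988]), 'wrist_torque': array([-0.00105585,  0.0203394 ,  0.01241591]), 'grip_force': 0.0, 'opening': 0.08541024537300766} 0.0726
top {'mtx': array([[434.36098688,   0.        , 318.65027382],
       [  0.        , 434.36098688, 191.50907327],
       [  0.        ,   0.        ,   1.        ]]), 'R': array([[-0.01714064, -0.99977354, -0.01261221],
       [-0.98087284,  0.01926006, -0.19369441],
       [ 0.19389346,  0.00905093, -0.98098084]]), 't': array([0.17163181, 0.57381196, 0.89655246])}
scene {'mtx': array([[363.70510081,   0.        , 319.90116639],
       [  0.        , 363.70510081, 199.00549197],
       [  0.        ,   0.        ,   1.        ]]), 'R': array([[ 0.84048297, -0.54151564, -0.01868652],
       [-0.35482854, -0.52400834, -0.77428158],
       [ 0.40949369,  0.65740099, -0.63256529]]), 't': array([-0.40854938,  0.32846603,  0.62781844])}
{'mtx': array([[309.70691629,   0.        , 317.10004668],
       [  0.        , 309.70691629, 200.08366411],
       [  0.        ,   0.        ,   1.        ]]), 'tool_from_camera': array([[-1.28790782e-03, -9.49151531e-01, -3.14816951e-01,
         8.01068454e-02],
       [ 9.99998989e-01, -1.41222953e-03,  1.66805821e-04,
         4.51592373e-04],
       [-6.02917795e-04, -3.14816418e-01,  9.49152390e-01,
        -7.11236479e-02],
       [ 0.00000000e+00,  0.00000000e+00,  0.00000000e+00,
         1.00000000e+00]])}
```

View pics/top0.png

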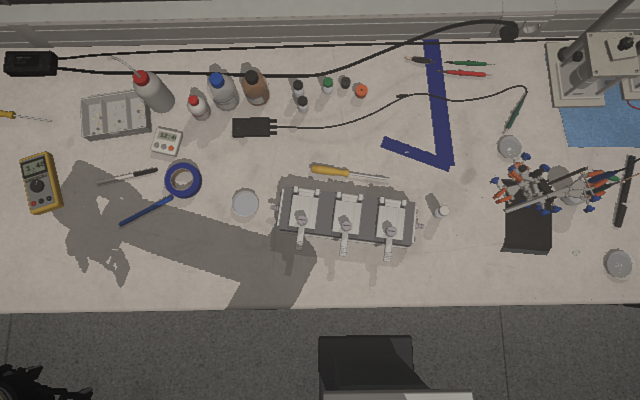

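View pics/scene0.png

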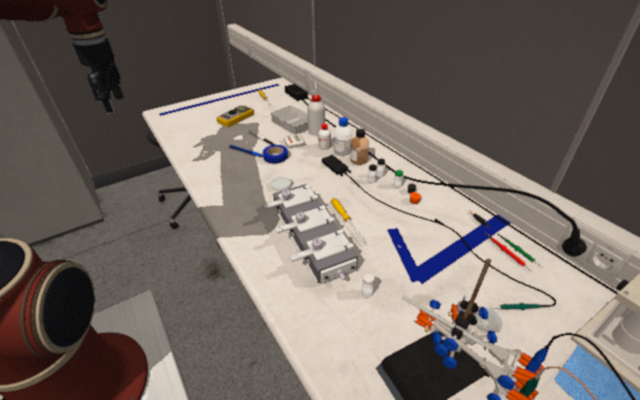

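Top view: the block is centred near (346,212). The screw heads are near (301,220), (346,227) and (391,232), with the tongue ends below them near (300,246), (345,253) and (389,259). The dish is at (245,203), the vial at (441,212) and the screwdriver at (345,173). The scene view shows the same layout. Next I'll use the top depth.

```bash
cat > h.py <<'E'
from station import ctrl
import cv2,numpy as np
from scipy.spatial.transform import Rotation as Ro
def cloud(n,d):
    c=ctrl.camera_model(n);v,u=np.indices(d.shape);K=c["mtx"]
    p=np.stack([(u-K[0,2])/K[0,0]*d,(v-K[1,2])/K[1,1]*d,d],-1)
    return (p-c["t"])@c["R"]
def ray(n,u,v,z):
    c=ctrl.camera_model(n);r=c["R"].T@np.linalg.solve(c["mtx"],[u,v,1]);o=-c["R"].T@c["t"]
    return o+r*(z-o[2])/r[2]
E
python3 - <<'E'
from h import *
d=np.load("pics/top0.npy");im=cv2.imread("pics/top0.png");P=cloud("top",d)
z=P[...,2];roi=np.zeros(d.shape,bool);roi[165:270,265:425]=1
print("bench z",np.median(z[270:300,330:420]))
b=roi&(z>.035)&(z<.066)
r=cv2.minAreaRect(P[b][:,:2].astype(np.float32)*1000);print(r)
m=(roi&(z>.072)).astype(np.uint8)
n,l,s,c=cv2.connectedComponentsWithStats(m)
for i in range(1,n):
    if s[i,4]>15:
        q=P[l==i];print(c[i],s[i],q.mean(0),(q.max(0)+q.min(0))/2,np.median(q[:,2]))
cv2.imwrite("pics/crop.png",cv2.resize(im[165:270,265:455],None,fx=4,fy=4,interpolation=cv2.INTER_CUBIC))
zz=np.clip((z-.0)/.1*255,0,255).astype(np.uint8)
cv2.imwrite("pics/cropz.png",cv2.resize(zz[165:270,265:455],None,fx=4,fy=4,interpolation=0))
E
```

```text
bench z -0.0005924203137438989
((506.08807373046875, 109.70913696289062), (326.29901123046875, 138.03326416015625), 81.7780532836914)
[301.42045455 219.70454545] [297 215  10  11  88] [0.51219471 0.1983184  0.08058992] [0.51196793 0.19820731 0.07918126] 0.08069057749267289
[345.93548387 225.1827957 ] [341 220  11  11  93] [0.49883724 0.10459478 0.08040894] [0.49919983 0.10438969 0.0803218 ] 0.08053052436179114
[390.6875  230.90625] [386 226  11  11  96] [0.48504994 0.01105571 0.08020445] [0.48494089 0.01031914 0.07853387] 0.08032435000869843
```

View pics/crop.png

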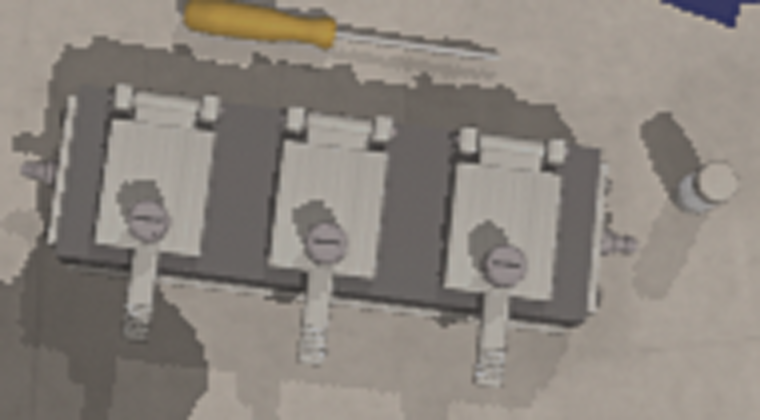

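View pics/cropz.png

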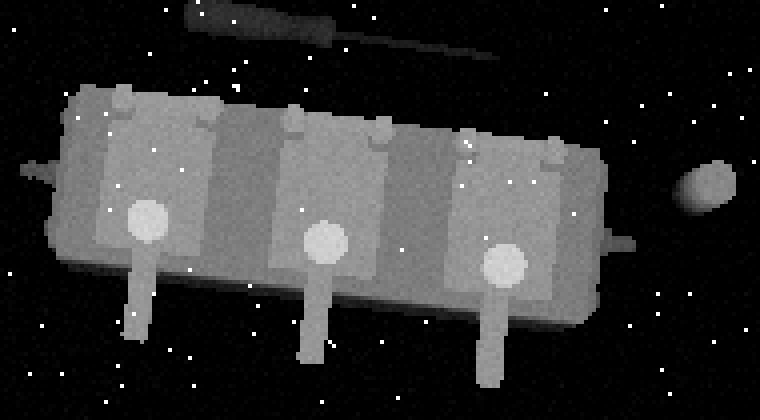

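```bash
cat >> h.py <<'E'
S={"L":np.array([.5122,.1983]),"M":np.array([.4988,.1046]),"R":np.array([.4850,.0110])}
bx=np.array([.9896,-.1437]);by=np.array([.1437,.9896])
def Rt(tilt=0):  # tool down, y along the block's y (sign closest to the present)
    o=ctrl.get_obs();R0=Ro.from_rotvec(o["tool_rot"]);s=np.sign(R0.as_matrix()[:2,1]@by)
    y=np.r_[s*by,0];z=np.array([0,0,-1.]);return Ro.from_matrix(np.c_[np.cross(y,z),y,z])
def row(p,R=None):
    o=ctrl.get_obs();R0=Ro.from_rotvec(o["tool_rot"]);R=R or Rt()
    return np.round(np.r_[R0.inv().apply(np.array(p)-o["tool_pos"])/.6,(R0.inv()*R).as_rotvec()/(np.pi/2)],4)
E
python3 - <<'E'
from h import *
print(Ro.from_rotvec(ctrl.get_obs()["tool_rot"]).as_matrix().round(3),Rt().as_matrix().round(3))
print(row(np.r_[S["L"],.215]))
E
```

```text
[[-0.928  0.373 -0.001]
 [ 0.373  0.928 -0.002]
 [ 0.    -0.002 -1.   ]] [[-0.99   0.144  0.   ]
 [ 0.144  0.99   0.   ]
 [ 0.     0.    -1.   ]]
[-6.691e-01 -4.159e-01  1.470e-01 -1.100e-03 -3.000e-04 -1.513e-01]
```

Request:
{"method": "apply_moves", "body": {
  "rows": [-0.669,-0.416,0.147,-0.001,0,-0.151,-0.669,-0.416,0.147,-0.001,0,-0.151,-0.669,-0.416,0.147,-0.001,0,-0.151,-0.669,-0.416,0.147,-0.001,0,-0.151,-0.669,-0.416,0.147,-0.001,0,-0.151,-0.669,-0.416,0.147,-0.001,0,-0.151,-0.669,-0.416,0.147,-0.001,0,-0.151,-0.669,-0.416,0.147,-0.001,0,-0.151,-0.669,-0.416,0.147,-0.001,0,-0.151,-0.669,-0.416,0.147,-0.001,0,-0.151,-0.669,-0.416,0.147,-0.001,0,-0.151,-0.669,-0.416,0.147,-0.001,0,-0.151,-0.669,-0.416,0.147,-0.001,0,-0.151,-0.669,-0.416,0.147,-0.001,0,-0.151],
  "grip": 0,
  "grip_force": 40
}}

```text
t: 1.5
tool_pos: [0.5118, 0.1999, 0.2159]
tool_rot: [0.224, 3.133, 0.003]
contact_force: [0.6, 0.2, -0.7]
opening: -0.0
grip_force: 0.0
```

```bash
python3 - <<'E'
from h import *
o=ctrl.get_obs();print(o["t"],o["tool_pos"],o["dq"].round(3),o["contact_force"],o["opening"],ctrl.tip_extent)
print(row(np.r_[S["L"],.175]))
im,d=ctrl.get_image("wrist");cv2.imwrite("pics/w1.png",im)
E
```

```text
1.5 [0.51178056 0.19988262 0.215922  ] [ 0.001 -0.002 -0.001 -0.001 -0.    -0.002] [ 0.57729791  0.23776344 -0.66507434] -1.985355682125153e-05 0.0726
[-0.001  -0.0026  0.0682  0.0012  0.0002  0.0009]
```

View pics/w1.png

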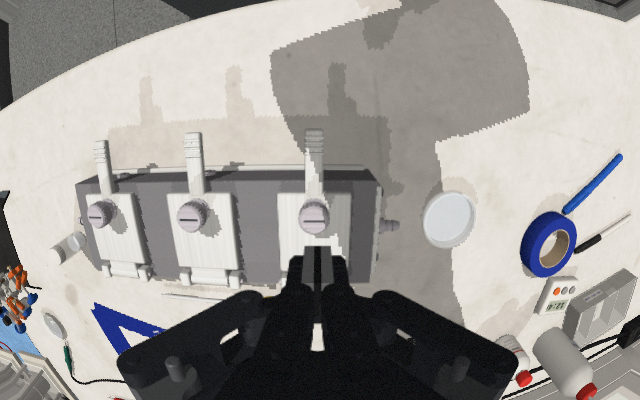

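The wrist view shows the left screw head at (314,217), straight ahead of the closed fingertips.

Request:
{"method": "apply_moves", "body": {
  "rows": [-0.001,-0.0025,0.045,0.001,0,0.001,-0.001,-0.0025,0.08,0.001,0,0.001,-0.001,-0.0025,0.095,0.001,0,0.001,-0.001,-0.0025,0.1,0.001,0,0.001,-0.001,-0.0025,0.102,0.001,0,0.001,-0.001,-0.0025,0.102,0.001,0,0.001]
}}

```text
t: 2.15
tool_pos: [0.5133, 0.1976, 0.1556]
tool_rot: [0.229, 3.131, 0.001]
contact_force: [-0.2, 0.0, -0.1]
opening: -0.0003
grip_force: 0.0
```

Request:
{"method": "apply_moves", "body": {
  "rows": [0,0,0.0017,0,0,0,0,0,0.0017,0,0,0]
}}

```text
t: 2.35
tool_pos: [0.5131, 0.1974, 0.1542]
tool_rot: [0.229, 3.132, 0.001]
contact_force: [-0.2, 0.7, 0.4]
opening: 0.0003
grip_force: 0.0
```

Request:
{"method": "apply_moves", "body": {
  "rows": [0,0,0.0015,0,0,0,0,0,0.0015,0,0,0]
}}

```text
t: 2.55
tool_pos: [0.5133, 0.1974, 0.1539]
tool_rot: [0.229, 3.132, 0.0]
contact_force: [-2.0, -0.4, 5.1]
opening: 0.0
grip_force: 2.5
```

Request:
{"method": "apply_moves", "body": {
  "rows": [0,0,0.0015,0,0,0,0,0,0.0015,0,0,0]
}}

```text
t: 2.75
tool_pos: [0.5133, 0.1975, 0.1538]
tool_rot: [0.229, 3.132, 0.0]
contact_force: [-5.0, -1.2, 9.4]
opening: 0.0001
grip_force: 4.6
```

Left is rigid: 9 N with no travel. Next, the middle screw.

Request:
{"method": "apply_moves", "body": {
  "rows": [0,0,-0.015,0,0,0,0,0,-0.03,0,0,0,0,-0.04,-0.03,0,0,0,0,-0.1,-0.03,0,0,0,0,-0.145,-0.03,0,0,0,0,-0.158,-0.03,0,0,0,0,-0.158,-0.03,0,0,0,0,-0.158,-0.018,0,0,0,0,-0.158,-0.008,0,0,0,0,-0.158,-0.004,0,0,0,0,-0.158,-0.004,0,0,0]
}}

```text
t: 3.85
tool_pos: [0.4986, 0.1042, 0.1533]
tool_rot: [-0.228, -3.132, -0.0]
contact_force: [-0.6, 0.9, 1.6]
opening: -0.0004
grip_force: 0.5
```

Request:
{"method": "apply_moves", "body": {
  "rows": [0,0,0.0017,0,0,0,0,0,0.0017,0,0,0]
}}

```text
t: 4.05
tool_pos: [0.499, 0.1038, 0.1531]
tool_rot: [0.229, 3.133, 0.0]
contact_force: [-0.3, 0.0, 1.9]
opening: -0.0
grip_force: 0.5
```

Request:
{"method": "apply_moves", "body": {
  "rows": [0,0,0.0015,0,0,0,0,0,0.0015,0,0,0]
}}

```text
t: 4.25
tool_pos: [0.4991, 0.1036, 0.1524]
tool_rot: [0.229, 3.132, 0.0]
contact_force: [-0.0, 0.7, 0.7]
opening: 0.0006
grip_force: 0.6
```

Request:
{"method": "apply_moves", "body": {
  "rows": [0,0,0.0015,0,0,0,0,0,0.0015,0,0,0]
}}

```text
t: 4.45
tool_pos: [0.4991, 0.1036, 0.1514]
tool_rot: [0.23, 3.132, 0.0]
contact_force: [-0.2, 1.1, 1.1]
opening: 0.0
grip_force: 0.7
```

The middle screw sinks under about 1 N, so I'll push it to roughly 4.2 mm.

Request:
{"method": "apply_moves", "body": {
  "rows": [0,0,0.0015,0,0,0,0,0,0.0028,0,0,0,0,0,0.0028,0,0,0,0,0,0.0028,0,0,0]
}}

```text
t: 4.85
tool_pos: [0.4991, 0.1035, 0.1498]
tool_rot: [0.229, 3.132, 0.0]
contact_force: [0.5, 1.3, 1.5]
opening: -0.0001
grip_force: 0.9
```

Request:
{"method": "apply_moves", "body": {
  "rows": [0,0,0.001,0,0,0,0,0,0.001,0,0,0,0,0,0.001,0,0,0]
}}

```text
t: 5.15
tool_pos: [0.4991, 0.1035, 0.1491]
tool_rot: [0.229, 3.133, 0.0]
contact_force: [1.7, 1.6, 1.8]
opening: 0.0001
grip_force: 1.0
```

Middle confirmed at about 4.7 mm. I'll back off over the tongue with the gripper partly open, and measure the tongue centre.

Request:
{"method": "apply_moves", "body": {
  "rows": [0,0,-0.02,0,0,0,0,0,-0.06,0,0,0,0.02,0.0015,-0.07,0,0,0,0.06,0.0015,-0.07,0,0,0,0.0815,0.0015,-0.07,0,0,0,0.0815,0.0015,-0.07,0,0,0,0.0815,0.0015,-0.07,0,0,0]
}}

```text
t: 5.85
tool_pos: [0.4508, 0.1114, 0.1913]
tool_rot: [0.229, 3.132, -0.001]
contact_force: [0.3, -0.0, 0.1]
opening: 0.0002
grip_force: 0.0
```

Request:
{"method": "apply_moves", "body": {
  "rows": [0,0,0,0,0,0,0,0,0,0,0,0,0,0,0,0,0,0,0,0,0,0,0,0,0,0,0,0,0,0],
  "grip": 0.55
}}

```text
t: 6.35
tool_pos: [0.4508, 0.1115, 0.1909]
tool_rot: [-0.23, -3.133, 0.0]
contact_force: [1.1, 0.1, -0.2]
opening: 0.0472
grip_force: 0.0
```

```bash
python3 - <<'E'
from h import *
P=cloud("top",np.load("pics/top0.npy"));z=P[...,2]
h=S["M"]-.049*bx
X=P[...,:2]-h;a=X@bx;b=X@by
m=(z>.045)&(z<.07)&(abs(b)<.02)&(abs(a)<.022)
print(m.sum(),np.percentile(a[m],[1,50]),np.percentile(b[m],[2,50,98]),np.median(z[m]))
o=ctrl.get_obs();e=o["tool_pos"][:2]-h;print(o["tool_pos"],o["opening"],e@bx,e@by)
print(row(np.r_[h+by*np.median(b[m]),.1095]))
im,d=ctrl.get_image("wrist");cv2.imwrite("pics/w2.png",im)
E
```

```text
110 [-0.01283273  0.00427185] [-0.00670675  0.0001252   0.00676414] 0.058879481237337786
[0.45080489 0.11150416 0.190901  ] 0.04723027131191808 0.0005098506933982616 -6.453965661042941e-05
[ 8.000e-04  3.000e-04  1.357e-01 -1.000e-04 -0.000e+00 -1.300e-03]
```

View pics/w2.png

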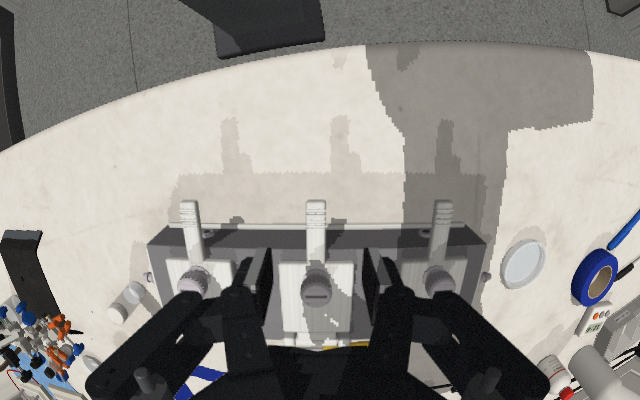

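The middle tongue at (316,220) is centred between the fingers, so I'll descend and close.

Request:
{"method": "apply_moves", "body": {
  "rows": [0,0,0.03,0,0,0,0,0,0.07,0,0,0,0.001,0,0.1,0,0,-0.001,0.001,0,0.12,0,0,-0.001,0.001,0,0.131,0,0,-0.001,0.001,0,0.135,0,0,-0.001,0.001,0,0.135,0,0,-0.001,0.001,0,0.135,0,0,-0.001]
}}

```text
t: 7.2
tool_pos: [0.4508, 0.1117, 0.1109]
tool_rot: [0.227, 3.132, 0.0]
contact_force: [-0.7, 0.2, -0.0]
opening: 0.0474
grip_force: 0.0
```

Request:
{"method": "apply_moves", "body": {
  "rows": [0,0,0,0,0,0,0,0,0,0,0,0,0,0,0,0,0,0,0,0,0,0,0,0,0,0,0,0,0,0,0,0,0,0,0,0,0,0,0,0,0,0,0,0,0,0,0,0],
  "grip": 0,
  "grip_force": 40
}}

```text
t: 8.0
tool_pos: [0.4504, 0.1108, 0.1104]
tool_rot: [0.226, 3.133, -0.004]
contact_force: [-0.5, -5.3, 1.9]
opening: 0.0131
grip_force: 40.9
```

```bash
python3 - <<'E'
from h import *
o=ctrl.get_obs();print(o["t"],o["tool_pos"],o["contact_force"],o["opening"],o["grip_force"])
# arc: the gripper keeps its orientation; grip point goes round the hinge
for a in range(0,64,3):
    t=np.radians(a);r=.117
    print(a, (-(r*(1-np.cos(t)))/.6).round(4), (-r*np.sin(t)/.6).round(4))
E
```

```text
8.0 [0.45037035 0.11082786 0.11037709] [-0.46259453 -5.28754573  1.85581328] 0.013064086596246046 40.94625771045685
0 -0.0 -0.0
3 -0.0003 -0.0102
6 -0.0011 -0.0204
9 -0.0024 -0.0305
12 -0.0043 -0.0405
15 -0.0066 -0.0505
18 -0.0095 -0.0603
21 -0.013 -0.0699
24 -0.0169 -0.0793
27 -0.0213 -0.0885
30 -0.0261 -0.0975
33 -0.0315 -0.1062
36 -0.0372 -0.1146
39 -0.0435 -0.1227
42 -0.0501 -0.1305
45 -0.0571 -0.1379
48 -0.0645 -0.1449
51 -0.0723 -0.1515
54 -0.0804 -0.1578
57 -0.0888 -0.1635
60 -0.0975 -0.1689
63 -0.1065 -0.1737
```

Request:
{"method": "apply_moves", "body": {
  "rows": [0,-0.001,-0.01,0,0,0,-0.001,-0.001,-0.02,0,0,0,-0.002,-0.001,-0.03,0,0,0,-0.004,-0.001,-0.04,0,0,0,-0.007,-0.001,-0.05,0,0,0,-0.01,-0.001,-0.06,0,0,0,-0.013,-0.001,-0.07,0,0,0,-0.017,-0.001,-0.079,0,0,0,-0.017,-0.001,-0.079,0,0,0,-0.017,-0.001,-0.079,0,0,0]
}}

```text
t: 9.0
tool_pos: [0.4596, 0.1094, 0.1574]
tool_rot: [-0.227, -3.132, 0.001]
contact_force: [-1.5, -5.1, -2.2]
opening: 0.0128
grip_force: 40.1
```

Request:
{"method": "apply_moves", "body": {
  "rows": [-0.004,0,-0.009,0,0,0,-0.009,0,-0.018,0,0,0,-0.0145,0,-0.027,0,0,0,-0.02,0,-0.0355,0,0,0,-0.0265,0,-0.0435,0,0,0,-0.033,0,-0.0515,0,0,0,-0.04,0,-0.059,0,0,0,-0.0475,0,-0.066,0,0,0,-0.055,0,-0.0725,0,0,0,-0.0635,0,-0.079,0,0,0,-0.072,0,-0.0845,0,0,0,-0.0805,0,-0.09,0,0,0,-0.0805,0,-0.09,0,0,0,-0.0805,0,-0.09,0,0,0,-0.0805,0,-0.09,0,0,0]
}}

```text
t: 10.5
tool_pos: [0.5077, 0.1024, 0.2117]
tool_rot: [-0.227, -3.132, 0.001]
contact_force: [-2.6, -5.3, -3.5]
opening: 0.013
grip_force: 39.8
```

```bash
python3 - <<'E'
from h import *
o=ctrl.get_obs();print(o["t"],o["tool_pos"],o["contact_force"],o["opening"],o["grip_force"],abs(o["dq"]).max())
H=S["M"]+.068*bx;g=o["tool_pos"]+Ro.from_rotvec(o["tool_rot"]).apply([0,0,.054])
v=np.r_[(g[:2]-H)@bx,g[2]-.056];print("r",np.hypot(*v),"deg",np.degrees(np.arctan2(v[1],-v[0])))
im,d=ctrl.get_image("scene");c=im[160:300,240:400];cv2.imwrite("pics/s2.png",cv2.resize(c,None,fx=4,fy=4,interpolation=cv2.INTER_CUBIC))
E
```

```text
10.5 [0.50769094 0.10238128 0.21173272] [-2.60879    -5.25710785 -3.53045464] 0.013016487253863595 39.81991410255432 0.0039533025799764875
r 0.1175842798802388 deg 59.90446220976951
```

View pics/s2.png

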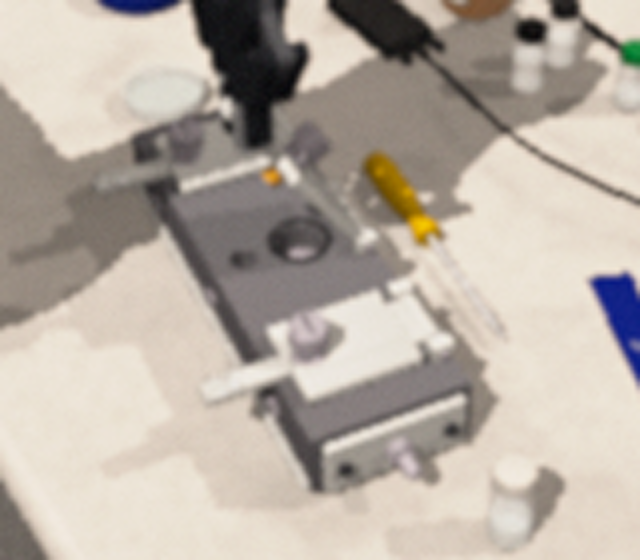

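The crop shows the middle cover held open at about 60°, with its port exposed at (300,240). The dish, vial and screwdriver haven't moved, so I'm handing in.

```bash
python3 -c "
from station import ctrl
print(ctrl.finish_job())"
```

```text
the job is handed in; nothing more can be done
None
```

The middle screw was the loose one: it sank about 4.7 mm under roughly 2 N (left was rigid, right didn't need tapping), and I handed in at about 10.5 s still holding the middle cover open at about 60°, with the dish, vial and screwdriver untouched.

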